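Push the long label plate out over the end of the ledge

ROBOT

A 6-joint arm with a two-finger parallel gripper is mounted at the origin on a cart in front of the work surface, level with it; the furniture and walls round the work are solid. World frame = base frame: x ahead of the robot, y to its left, z up, the work surface at z = 0. Lengths are in mm, angles in rad, forces in N, time in s.
With the tool pointing down it reaches from about 350 to 725 mm from the base axis. Payload 6 kg.
Tool frame: the origin (TCP) lies at the very end of the fingers, on their centre line; the grasp point (between the pads) lies 19 mm behind it; z points along the fingers, y is the line along which they close (so a half turn about z gives the same grasp; the last joint's range is limited). The gripper opens to 85 mm and grips with 20 to 120 N. Pads are 22 mm wide; open, the fingers measure 114 mm over their backs; the gripper's body (76 mm by 85 mm) begins 54 mm behind the grasp point. The pads swing forward as they close: fully open they stand 13 mm farther back than shut.
Start: joints at [-0.792, 0.04, 0.085, 0, -1.615, -0.334], TCP at [258.172, -541.591, 231.261] pointing down, gripper open.
Joint ranges: [-2.56, 2.56], [-1.29, 2.01], [-1.08, 1.49], [-3.29, 1.98], [-2.81, -0.18], [-2.99, 2.99]. Speed limits (rad/s): [2.57, 2.57, 3.01, 3.14, 3.14, 3.14].

INTERFACE

Orientations are given as a unit quaternion [x, y, z, w].
In Python, from station import bot gives the robot as it stands. The module is installed in compiled form; this text tells all that it offers.
- The arm moves only by the tool arm_command, never from a script. Its argument "motion" is a list of rows, each a list of 7 numbers: the opening, from 0 (shut) to 1 (fully open), then the shift along the tool's x, y, z in cm, then the turn, a rotation vector about the tool's x, y, z in degrees. In form: [[grip, x, y, z, rx, ry, rz], ...]. A call has 1 to 8 rows; each row shifts and turns the commanded pose from where the row before left it, along the tool's axes as they then stand; what a row does not reach is not made up. A row lasts 1/12 s, in which the tool goes at most 41.7 mm and 7.16 degrees, less where a joint would pass 70% of its speed; a pose out of reach is approached as far as the arm can. A call with a gripper value outside its range is refused whole. The fingers move at their own pace and stop on an object; "grip_force" is the grip in N (left out, the last holds). Time passes only in rows, so rows that do not move let the fingers close. It gives the time, the measured TCP pose, the force, the opening and the grip force at its end, in the units of the state.
- bot.get_state(): the state, without advancing time (a new reading comes with each control period).
- bot.camera(name): name is "side" or "top"; returns (picture, depth): 400x640x3 uint8, red, green, blue; 400x640 float32, mm along the optical axis (not along the pixel's ray), 0 where there is no reading.
- bot.get_calibration(name): a dict with "fovy" (degrees; the focal length in pixels is half the picture's height over the tangent of half this angle, whatever the lens; pixels are square), "cx", "cy" (the principal point, pixels), "R" (3x3) and "t" (3): a world point X has camera coordinates R X + t. Camera axes: x right, y down, z forward; pixel columns grow to the right and rows downward; lengths in mm; the calibration is good to about 2 mm. A picture is of the moment at which its call begins. get_calibration takes no time and is no camera call.
- bot.finish_job(): hands the job in; it is judged then, once.
The state is a dict: "time": time; "qpos": joint angles; "dq": joint speeds; "tau": joint torques, N m; "tool_pos": TCP position; "eef_rot": TCP orientation; "force": force on the tool from outside, world axes, zero at the start; "wrist_torque": the same for the moment, N m; "width": finger opening in mm; "gripper_force": force on a finger pad.
Only numpy, scipy, OpenCV 4.12 (cv2) and the standard library are available. Lean on these libraries where they do the work, as an engineer would, in place of code of your own. Each camera call takes 0.05 s, during which the arm holds its last target. There are 200 camera calls.

TASK

Two bare metal label plates lie side by side on the raised ledge. With the fingertips push the longer one along its lane, toward the ledge's open end on the robot's right, until about a third of its length sticks out past that end, so that its edge can be taken from below later; leave it lying flat and straight in its lane, and let go of it. Only push it: do not grip or lift it, and leave the shorter plate and all the other things where they are.

Things in the scene. Friction and masses are not known exactly. Their poses are not given: they have to be found in the camera images.
- ledge: Grey fixed ledge on legs, 205 mm deep (x) by 420 mm long (y). Origin on the table; at yaw 0 its x points away from the robot, y to the robot's left. Lane floor at z = 70 mm; open end at y = -170 mm. Two lanes along y, 96 mm wide, centred at x = -50 and +50 mm, between ribs 4 mm wide, 3 mm high at x = -100 and 0 and a rear fence 5 mm wide, 12 mm high at x = +100 mm. Nothing overhead.
- ledge_open_end (a point): Middle of the ledge's open (-y) end, on the edge at lane floor height; axes as the ledge's. A point with negative y in this frame is past the end.
- long_plate: The longer bare aluminium plate, 90 mm wide (x), 150 mm long (y), 6 mm thick, small dark spots at the corners, 0.15 to 0.31 kg, loose, lengthwise in either lane, 3 mm play each side; slides with ordinary friction. Origin: centre of its underside; its y points as the ledge's y, away from the open end, to a few degrees.
- long_plate_leading_edge (a point): Middle of the underside of the long plate's edge nearest the ledge's open end (75 mm from the plate's origin, along its -y).
- ledge_stop_bar (a point): Middle of the top of the bar, 6 mm thick and 12 mm high, that closes both lanes at y = +170 mm of the ledge; between it and the long plate at least 70 mm of lane is free. Beyond it, to y = 250 mm, is a pocket with two bearings.
- short_plate: The shorter plain aluminium plate, 90 mm wide (x) by 100 mm long (y) by 6 mm thick, same corner spots, lying in the other lane; to be left alone. Origin: centre of its underside.
- bearing_1: Ball bearing, 52 mm across, 15 mm high, lying in the pocket behind the stop bar; origin under its centre. Leave alone.
- bearing_2: A second, equal bearing in the same pocket. Leave alone.
- spanner: Open-ended spanner, 30 x 205 x 6 mm, lying on the table in front of the ledge; origin under its centre. Leave alone.
- masking_tape: Roll of masking tape, 96 mm across, 26 mm high, lying on the table beyond the ledge's open end; origin under its centre. Leave alone.
- blue_pliers: Blue-handled pliers, 70 x 168 x 17 mm, lying on the table to the left of the ledge; origin under its centre. Leave alone.

How it is judged:
By the outcome, as a careful person would: the job done as asked, in the order asked, and still so for the second after the job is handed in, with the robot touching nothing.
It also fails if it takes over 35 s, if anything falls off the work surface, if the arm or the gripper's body presses on something with over 40 N, if the wrist force passes 120 N, or if a joint passes its speed limit or range.

## Working session

There is one attempt and no reset: what is moved stays moved. The work goes in short steps, Python scripts to look and compute and a tool call to move; the robot and the scene stay as the last step left them, time stands still between calls to the robot, and variables do not carry over. Pictures are saved under pics/ and viewed, at most 10 in all, crops included, and the job is handed in when it is done.

Besides the shell and the picture viewer there is one more tool, called after "Call:" as name(argument=value, ...), one argument or row to a line, values as JSON. arm_command: Moves the arm, as the interface text tells. Its arguments: {"type":"object","properties":{"motion":{"type":"array"},"grip_force":{"type":"number"}},"required":["motion"]}

```bash
mkdir -p pics; cat > h.py <<'E'
from station import bot
import numpy as np, cv2
def cal(n):
    c=bot.get_calibration(n); f=200/np.tan(np.radians(c["fovy"])/2)
    return f,c["cx"],c["cy"],np.array(c["R"]),np.array(c["t"])
def ray(n,u,v,z):
    f,cx,cy,R,t=cal(n); d=R.T@np.array([(u-cx)/f,(v-cy)/f,1]); o=-R.T@t
    return o+d*(z-o[2])/d[2]
def cloud(n,D):
    f,cx,cy,R,t=cal(n); v,u=np.mgrid[:400,:640]
    P=np.stack([(u-cx)/f*D,(v-cy)/f*D,D],-1)-t
    return P@R
def proj(n,X):
    f,cx,cy,R,t=cal(n); p=R@np.array(X)+t
    return f*p[0]/p[2]+cx,f*p[1]/p[2]+cy
def snap(n,name):
    I,D=bot.camera(n); cv2.imwrite(f"pics/{name}.png",I[:,:,::-1]); np.savez(f"{name}.npz",I=I,D=D); return I,D
E
python3 - <<'E'
from h import *
for n in("top","side"):
    I,D=snap(n,n+"0"); f,cx,cy,R,t=cal(n); print(n,f,cx,cy,R.round(3).tolist(),(-R.T@t).round(0))
    P=cloud(n,D)
    print([ (P[v,u].round(0).tolist()) for v in(100,200,300) for u in(160,320,480)])
print(bot.get_state())
E
```

```text
top 486.94784303624414 319.3476281043474 201.18626053982481 [[0.011, -1.0, 0.02], [-0.993, -0.013, -0.117], [0.117, -0.018, -0.993]] [ 377.   88. 1412.]
[[753.0, 454.0, 268.0], [850.0, 63.0, -5.0], [833.0, -393.0, 72.0], [542.0, 527.0, -8.0], [538.0, 61.0, 77.0], [553.0, -411.0, 0.0], [256.0, 510.0, -0.0], [260.0, 57.0, -0.0], [264.0, -403.0, -2.0]]
side 520.4895615006251 323.20906958857773 194.58262771630598 [[0.987, -0.156, -0.023], [-0.095, -0.468, -0.878], [0.126, 0.87, -0.477]] [  337. -1252.   805.]
[[225.0, -576.0, 596.0], [654.0, 950.0, 73.0], [1931.0, 2029.0, -370.0], [85.0, -3.0, 150.0], [517.0, 55.0, 70.0], [946.0, -74.0, 93.0], [59.0, -121.0, -85.0], [457.0, -332.0, 28.0], [782.0, -452.0, 76.0]]
{'time': 0.1, 'qpos': array([-7.92279681e-01,  4.07514679e-02,  8.39015489e-02, -4.13049330e-04,
       -1.61549436e+00, -3.33688915e-01]), 'dq': array([-3.59658225e-04, -1.59445109e-03,  2.29071766e-03,  2.65397242e-03,
        9.14661810e-05, -1.25820600e-03]), 'tau': array([-3.46538283e-03, -3.69350195e+01,  3.48281801e+01,  6.95167333e+00,
       -4.58919851e-03,  1.43038750e-05]), 'tool_pos': array([ 258.11462037, -541.31312254,  230.3729208 ]), 'eef_rot': array([-2.20593444e-01,  9.75365517e-01,  7.66267806e-04, -2.33330705e-04]), 'force': array([-0.49068883, -0.2442574 ,  0.28226453]), 'wrist_torque': array([ 0.00518622,  0.03211604, -0.02048014]), 'gripper_force': 0.0, 'width': 85.17413681700057}
```

View pics/top0.png

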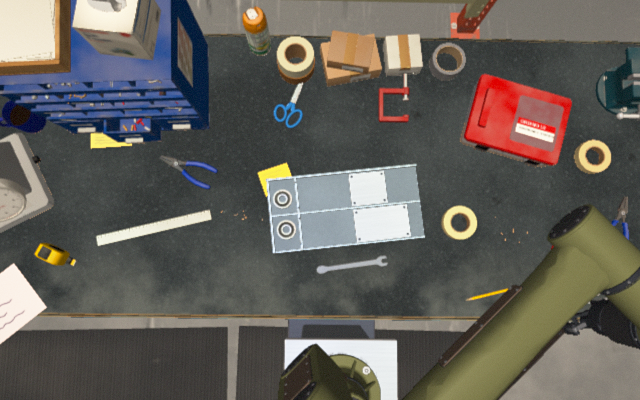

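View pics/side0.png

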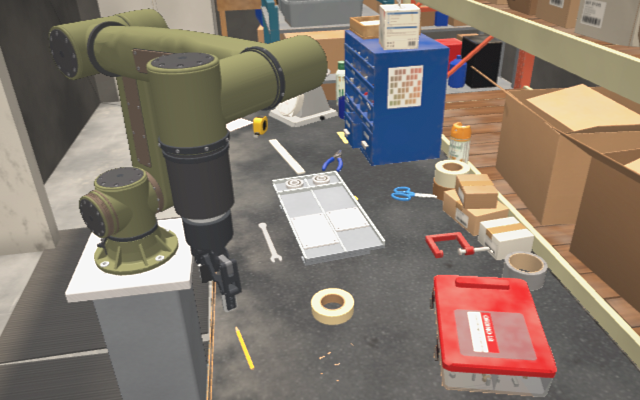

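The top view shows the ledge at about (268–424, 165–252). The long plate is in the near lane at (354–411, 205–241), the short one in the far lane at (350–386, 170–206), and the open end is at the right, u≈420. I'll measure these now.

```bash
python3 - <<'E'
from h import *
z=np.load("top0.npz"); I=z["I"]; D=z["D"]; P=cloud("top",D)
# ledge by depth
m=((P[...,2]>50)&(P[...,2]<110)).astype(np.uint8); m[:, :255]=0; m[:,440:]=0; m[:150]=0; m[260:]=0
m=cv2.morphologyEx(m,cv2.MORPH_OPEN,np.ones((3,3)))
c=max(cv2.findContours(m,0,1)[0],key=cv2.contourArea)
def rep(c,zz,l):
    W=np.array([ray("top",u,v,zz)[:2] for u,v in c[:,0]],np.float32)
    r=cv2.minAreaRect(W); print(l,np.round(r[0],1),np.round(r[1],1),round(r[2],2)); print(cv2.boxPoints(r).round(0).tolist())
rep(c,72,"ledge"); print("z ledge",np.median(P[...,2][m>0]))
g=I.min(2); w=((g>195)&(m>0)).astype(np.uint8)
w=cv2.morphologyEx(w,cv2.MORPH_OPEN,np.ones((7,7)))
for c in cv2.findContours(w,0,1)[0]:
    if cv2.contourArea(c)>300: rep(c,76,"plate"); print(cv2.boundingRect(c))
a=cv2.resize(I[155:265,255:435],None,fx=4.4,fy=4.4,interpolation=2)
cv2.imwrite("pics/crop0.png",a[:,:,::-1])
E
```

```text
ledge [517.3  -7.6] [206.7 419.8] 6.66
[[390.0, 189.0], [439.0, -228.0], [644.0, -204.0], [596.0, 213.0]]
z ledge 71.46836094018198
plate [ 476.7 -108.9] [ 90.1 149.6] 6.75
[[423.0, -40.0], [441.0, -189.0], [530.0, -178.0], [513.0, -29.0]]
(354, 205, 56, 36)
plate [572.8 -70.8] [89.  99.6] 5.26
[[524.0, -25.0], [533.0, -124.0], [622.0, -116.0], [613.0, -17.0]]
(350, 172, 37, 33)
```

View pics/crop0.png

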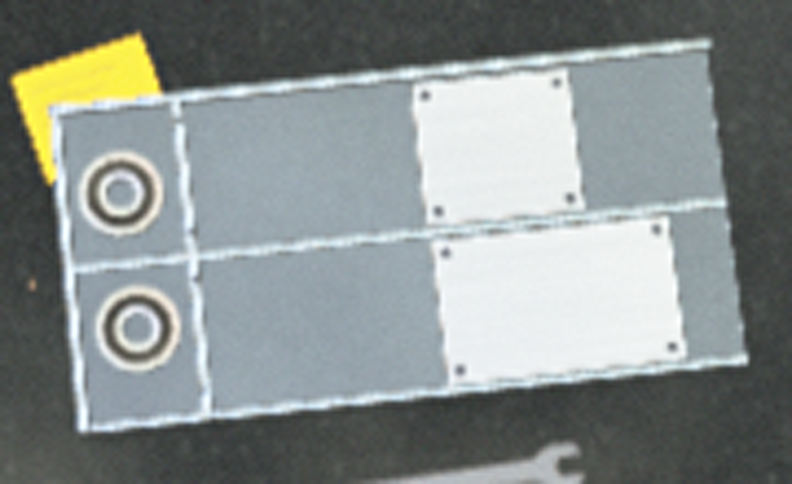

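Long plate: centre (477, −109), yaw 6.7°, with its leading edge 39 mm inside the open end, so it needs a push of about 89 mm. I'll turn the tool so its x axis is the push direction, part-close the fingers, and go above the lane behind the plate.

Call:
arm_command(
  motion=[
    [0.4, 0, 0, 0, 0, 0, -7],
    [0.4, 0, 0, 0, 0, 0, -7],
    [0.4, 0, 0, 0, 0, 0, -7],
    [0.4, 0, 0, 0, 0, 0, -7],
    [0.4, 0, 0, 0, 0, 0, -7],
    [0.4, 0, 0, 0, 0, 0, -7],
    [0.4, 0, 0, 0, 0, 0, -7],
    [0.4, 0, 0, 0, 0, 0, -7],
  ],
)

```text
time: 0.77
tool_pos: [258.1, -541.4, 230.7]
eef_rot: [-0.655, 0.756, 0.001, 0.0]
force: [0.2, -0.3, -0.5]
width: 34.1
gripper_force: 0.0
```

Call:
arm_command(
  motion=[
    [0.4, 0, 0, 0, 0, 0, -7],
    [0.4, 0, 0, 0, 0, 0, -7],
    [0.4, 0, 0, 0, 0, 0, -1.2],
    [0.4, -3.3, -1.67, 0, 0, 0, 0],
    [0.4, -3.3, -1.67, 0, 0, 0, 0],
    [0.4, -3.3, -1.67, 0, 0, 0, 0],
    [0.4, -3.3, -1.67, 0, 0, 0, 0],
    [0.4, -3.3, -1.67, 0, 0, 0, 0],
  ],
)

```text
time: 1.43
tool_pos: [321.9, -366.4, 230.9]
eef_rot: [0.746, -0.666, -0.0, -0.0]
force: [0.6, -0.6, 0.2]
width: 34.3
gripper_force: 0.0
```

Call:
arm_command(
  motion=[
    [0.4, -3.3, -1.67, 0, 0, 0, 0],
    [0.4, -3.3, -1.67, 0, 0, 0, 0],
    [0.4, -3.3, -1.67, 0, 0, 0, 0],
    [0.4, -3.3, -1.67, 0, 0, 0, 0],
    [0.4, -3.3, -1.67, 0, 0, 0, 0],
    [0.4, -3.3, -1.67, 0, 0, 0, 0],
    [0.4, -3.3, -1.67, 0, 0, 0, 0],
    [0.4, 0, 0, 0, 0, 0, 0],
  ],
)

```text
time: 2.1
tool_pos: [412.4, -120.2, 230.7]
eef_rot: [0.748, -0.664, -0.001, -0.001]
force: [-0.2, -0.9, -0.3]
width: 34.0
gripper_force: 0.0
```

Call:
arm_command(
  motion=[
    [0.4, -3.2, -1.64, 0, 0, 0, 0],
    [0.4, -3.2, -1.64, 0, 0, 0, 0],
    [0.4, -3.2, -1.64, 0, 0, 0, 0],
    [0.4, -3.2, -1.64, 0, 0, 0, 0],
    [0.4, 0, 0, 4, 0, 0, 0],
    [0.4, 0, 0, 4, 0, 0, 0],
    [0.4, 0, 0, 4, 0, 0, 0],
    [0.4, 0, 0, 0, 0, 0, 0],
  ],
)

```text
time: 2.77
tool_pos: [456.4, 9.3, 102.0]
eef_rot: [0.746, -0.666, -0.005, 0.006]
force: [-1.1, -0.2, -1.3]
width: 33.9
gripper_force: 0.0
```

```bash
python3 - <<'E'
from h import *
print(bot.get_state()["tool_pos"])
out=[]
for n,b in(("top",(255,155,180,110)),("side",(240,160,160,110))):
    I,D=snap(n,n+"1"); x,y,w,h=b
    out.append(cv2.resize(I[y:y+h,x:x+w],(600,int(600*h/w)))[:295])
    print(n,np.round(proj(n,bot.get_state()["tool_pos"]),0))
cv2.imwrite("pics/c1.png",np.vstack([o[:295] for o in out])[:,:,::-1])
E
```

```text
[456.43621004   9.3068511  102.04957966]
top [339. 228.]
side [302. 197.]
```

View pics/c1.png

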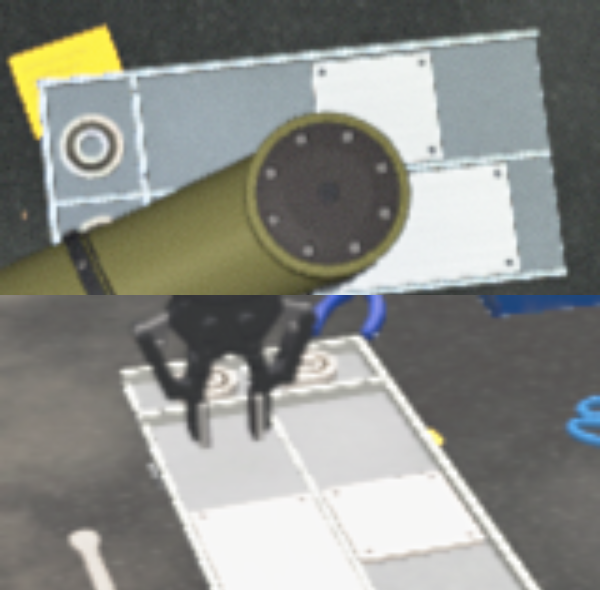

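Top: the arm covers the near lane behind the plate. Side: the fingertips, at crop (202,445) and (260,437), straddle the near-lane centre behind the plate with free floor ahead. I'll shift 6 mm to the lane centre and descend to feel for the floor.

Call:
arm_command(
  motion=[
    [0.4, 0, -0.65, 1, 0, 0, 0],
    [0.4, 0, 0, 0.8, 0, 0, 0],
    [0.4, 0, 0, 0.6, 0, 0, 0],
    [0.4, 0, 0, 0, 0, 0, 0],
    [0.4, 0, 0, 0, 0, 0, 0],
  ],
)

```text
time: 3.28
tool_pos: [467.9, 10.5, 87.7]
eef_rot: [0.747, -0.665, 0.0, -0.0]
force: [0.8, 0.6, -0.1]
width: 34.3
gripper_force: 0.0
```

Call:
arm_command(
  motion=[
    [0.4, 0, 0, 0.2, 0, 0, 0],
    [0.4, 0, 0, 0, 0, 0, 0],
    [0.4, 0, 0, 0, 0, 0, 0],
  ],
)

```text
time: 3.53
tool_pos: [467.9, 10.6, 85.6]
eef_rot: [0.747, -0.665, 0.0, -0.0]
force: [0.0, 0.5, 0.1]
width: 34.3
gripper_force: 0.0
```

Call:
arm_command(
  motion=[
    [0.4, 0, 0.5, 0.4, 0, 0, 0],
    [0.4, 0, 0, 0.4, 0, 0, 0],
    [0.4, 0, 0, 0.1, 0, 0, 0],
    [0.4, 0, 0, 0, 0, 0, 0],
    [0.4, 0, 0, 0, 0, 0, 0],
  ],
)

```text
time: 3.95
tool_pos: [462.8, 10.0, 76.2]
eef_rot: [0.747, -0.665, -0.0, 0.0]
force: [-0.6, -0.5, 0.1]
width: 34.4
gripper_force: 0.0
```

Call:
arm_command(
  motion=[
    [0.4, 0, 0, 0.2, 0, 0, 0],
    [0.4, 0, 0, 0, 0, 0, 0],
    [0.4, 0, 0, 0, 0, 0, 0],
  ],
)

```text
time: 4.2
tool_pos: [462.8, 10.0, 74.2]
eef_rot: [0.747, -0.665, -0.0, 0.0]
force: [-0.1, 0.6, 0.6]
width: 34.2
gripper_force: 0.0
```

Call:
arm_command(
  motion=[
    [0.4, 0, 0, 0.2, 0, 0, 0],
    [0.4, 0, 0, 0, 0, 0, 0],
    [0.4, 0, 0, 0, 0, 0, 0],
  ],
)

```text
time: 4.45
tool_pos: [462.8, 10.0, 72.1]
eef_rot: [0.747, -0.665, -0.0, 0.0]
force: [-0.4, 0.4, 0.4]
width: 34.2
gripper_force: 0.0
```

Call:
arm_command(
  motion=[
    [0.4, 0, 0, 0.15, 0, 0, 0],
    [0.4, 0, 0, 0, 0, 0, 0],
    [0.4, 0, 0, 0, 0, 0, 0],
  ],
)

```text
time: 4.7
tool_pos: [462.8, 10.0, 70.7]
eef_rot: [0.747, -0.665, -0.0, 0.0]
force: [0.4, -0.5, 0.1]
width: 34.4
gripper_force: 0.0
```

Call:
arm_command(
  motion=[
    [0.4, 0, 0, 0.1, 0, 0, 0],
    [0.4, 0, 0, 0, 0, 0, 0],
    [0.4, 0, 0, 0, 0, 0, 0],
  ],
)

```text
time: 4.95
tool_pos: [462.8, 10.0, 69.7]
eef_rot: [0.747, -0.665, -0.0, 0.0]
force: [1.1, 0.3, 0.6]
width: 34.2
gripper_force: 0.0
```

Call:
arm_command(
  motion=[
    [0.4, 0, 0, 0.1, 0, 0, 0],
    [0.4, 0, 0, 0, 0, 0, 0],
    [0.4, 0, 0, 0, 0, 0, 0],
  ],
)

```text
time: 5.2
tool_pos: [463.0, 10.0, 69.3]
eef_rot: [0.747, -0.665, 0.0, -0.0]
force: [-1.0, -0.2, 3.2]
width: 34.1
gripper_force: 2.0
```

Call:
arm_command(
  motion=[
    [0.4, 0, 0, 0.1, 0, 0, 0],
    [0.4, 0, 0, 0, 0, 0, 0],
    [0.4, 0, 0, 0, 0, 0, 0],
  ],
)

```text
time: 5.45
tool_pos: [463.1, 10.0, 69.3]
eef_rot: [0.747, -0.665, 0.0, -0.0]
force: [-5.8, 0.7, 9.4]
width: 33.9
gripper_force: 4.9
```

Call:
arm_command(
  motion=[
    [0.4, 0, 0, 0.1, 0, 0, 0],
    [0.4, 0, 0, 0, 0, 0, 0],
    [0.4, 0, 0, 0, 0, 0, 0],
  ],
)

```text
time: 5.7
tool_pos: [463.1, 10.0, 69.2]
eef_rot: [0.747, -0.665, 0.001, -0.0]
force: [-8.5, 1.8, 15.6]
width: 34.3
gripper_force: 7.7
```

The floor is felt at TCP z 69.3. I'll lift 2 mm clear and push.

Call:
arm_command(
  motion=[
    [0.4, 0, 0, -0.48, 0, 0, 0],
    [0.4, 0, 0, 0, 0, 0, 0],
    [0.4, 0, 0, 0, 0, 0, 0],
    [0.4, 0.8, 0, 0, 0, 0, 0],
    [0.4, 0.8, 0, 0, 0, 0, 0],
    [0.4, 0.5, 0, 0, 0, 0, 0],
    [0.4, 0, 0, 0, 0, 0, 0],
    [0.4, 0, 0, 0, 0, 0, 0],
  ],
)

```text
time: 6.37
tool_pos: [465.2, -11.5, 71.3]
eef_rot: [0.747, -0.665, -0.0, 0.0]
force: [-0.6, 0.5, -0.2]
width: 34.4
gripper_force: 0.0
```

Call:
arm_command(
  motion=[
    [0.4, 0.4, 0, 0, 0, 0, 0],
    [0.4, 0.4, 0, 0, 0, 0, 0],
    [0.4, 0.4, 0, 0, 0, 0, 0],
    [0.4, 0.4, 0, 0, 0, 0, 0],
    [0.4, 0.4, 0, 0, 0, 0, 0],
    [0.4, 0.4, 0, 0, 0, 0, 0],
    [0.4, 0.4, 0, 0, 0, 0, 0],
    [0.4, 0.4, 0, 0, 0, 0, 0],
  ],
)

```text
time: 7.03
tool_pos: [469.0, -43.0, 71.6]
eef_rot: [0.747, -0.665, -0.0, -0.0]
force: [0.0, 2.2, -0.1]
width: 34.4
gripper_force: 0.9
```

Call:
arm_command(
  motion=[
    [0.4, 0.4, 0, 0, 0, 0, 0],
    [0.4, 0.4, 0, 0, 0, 0, 0],
    [0.4, 0.4, 0, 0, 0, 0, 0],
    [0.4, 0.4, 0, 0, 0, 0, 0],
    [0.4, 0.4, 0, 0, 0, 0, 0],
    [0.4, 0.4, 0, 0, 0, 0, 0],
    [0.4, 0.4, 0, 0, 0, 0, 0],
    [0.4, 0.4, 0, 0, 0, 0, 0],
  ],
)

```text
time: 7.7
tool_pos: [472.8, -74.8, 71.6]
eef_rot: [0.747, -0.665, -0.0, 0.0]
force: [-0.4, 0.5, 0.8]
width: 34.3
gripper_force: 0.9
```

Call:
arm_command(
  motion=[
    [0.4, 0.4, 0, 0, 0, 0, 0],
    [0.4, 0.4, 0, 0, 0, 0, 0],
    [0.4, 0.4, 0, 0, 0, 0, 0],
    [0.4, 0.4, 0, 0, 0, 0, 0],
    [0.4, 0.2, 0, 0, 0, 0, 0],
    [0.4, 0, 0, 0, 0, 0, 0],
    [0.4, 0, 0, 0, 0, 0, 0],
    [0.4, 0, 0, 0, 0, 0, 0],
  ],
)

```text
time: 8.37
tool_pos: [474.8, -92.5, 71.6]
eef_rot: [0.747, -0.665, 0.0, 0.0]
force: [-0.3, -0.9, -0.2]
width: 34.3
gripper_force: 0.0
```

```bash
cat >> h.py <<'E'
def meas(I,u0=255):
    # plate edges in ledge coords from white mask, top view
    w=(I.min(2)>195).astype(np.uint8); w[:150]=0; w[260:]=0; w[:,:u0]=0; w[:,445:]=0
    w=cv2.morphologyEx(w,cv2.MORPH_OPEN,np.ones((7,7))); y=np.array([-.116,.993]); x=np.array([.993,.116])
    for c in cv2.findContours(w,0,1)[0]:
        if cv2.contourArea(c)<300: continue
        W=np.array([ray("top",u,v,76)[:2] for u,v in c[:,0]],np.float32); r=cv2.minAreaRect(W)
        b=cv2.boxPoints(r); s=np.sort(b@y); print("plate",np.round(r[0],1),np.round(r[1],1),round(r[2],2),"overhang",(-277.3-s[:2].mean()).round(1),"lane x",(np.array(r[0])@x).round(1))
E
python3 - <<'E'
from h import *
I,D=snap("top","top2"); meas(I)
J,_=snap("side","side2")
a=cv2.resize(I[155:265,255:455],(600,330)); b=cv2.resize(J[180:270,250:450],(600,270))
cv2.imwrite("pics/c2.png",np.vstack([a,b])[:,:,::-1])
E
```

```text
plate [583.2 -69.5] [69.2 99.6] 6.79 overhang -90.9 lane x 571.1
```

View pics/c2.png

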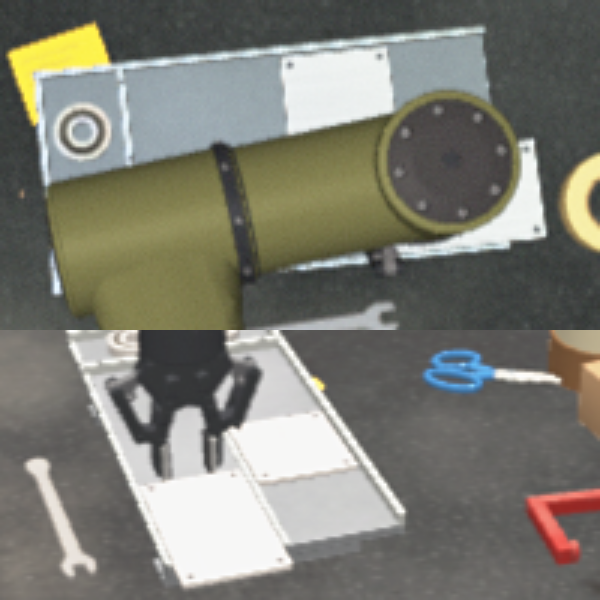

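The plate stays straight in its lane and already overhangs. Its leading corners are at crop (530,140) and (545,238), and the ledge end corners are at (485,28) and (512,245).

```bash
python3 - <<'E'
from h import *
y=np.array([-.116,.993])
for u,v,z in((431.7,201.7,76),(436.7,234.3,76),(416.7,164.3,70),(425.7,236.7,73)):
    print((ray("top",u,v,z)[:2]@y).round(1))
I=np.load("top2.npz")["I"]
# leading edge: last white col on rows inside visible strip
for v in(208,214,220,226,230):
    g=np.flatnonzero(I[v,:448].min(1)>195); g=g[g>420]; print(v,g.max(),(ray("top",g.max()+.5,v,76)[:2]@y).round(1))
E
```

```text
-309.4
-311.2
-282.8
-280.8
208 433 -312.1
214 433 -309.8
220 434 -310.4
226 435 -310.9
230 436 -312.2
```

Call:
arm_command(
  motion=[
    [0.4, 0.4, 0, 0, 0, 0, 0],
    [0.4, 0.4, 0, 0, 0, 0, 0],
    [0.4, 0.4, 0, 0, 0, 0, 0],
    [0.4, 0.3, 0, 0, 0, 0, 0],
    [0.4, 0.2, 0, 0, 0, 0, 0],
    [0.4, 0, 0, 0, 0, 0, 0],
    [0.4, 0, 0, 0, 0, 0, 0],
    [0.4, -1.5, 0, 0, 0, 0, 0],
  ],
)

```text
time: 9.13
tool_pos: [475.0, -95.6, 71.5]
eef_rot: [0.746, -0.665, 0.0, 0.001]
force: [1.1, 0.7, -0.3]
width: 34.4
gripper_force: 0.0
```

Call:
arm_command(
  motion=[
    [0.4, -1.5, 0, 0, 0, 0, 0],
    [0.4, 0, 0, 0, 0, 0, 0],
    [0.4, 0, 0, -2, 0, 0, 0],
    [0.4, 0, 0, -4, 0, 0, 0],
    [0.4, 0, 0, -4, 0, 0, 0],
    [0.4, -4, 0, -3, 0, 0, 0],
    [0.4, -4, 0, 0, 0, 0, 0],
    [0.4, -4, 0, 0, 0, 0, 0],
  ],
)

```text
time: 9.8
tool_pos: [460.7, 33.7, 199.0]
eef_rot: [0.746, -0.666, 0.001, -0.002]
force: [0.8, 1.4, -0.4]
width: 34.0
gripper_force: 0.0
```

Call:
arm_command(
  motion=[
    [0.4, -4, 0, 0, 0, 0, 0],
    [0.4, -4, 0, 0, 0, 0, 0],
    [0.4, -4, 0, 0, 0, 0, 0],
    [0.4, 0, 0, 0, 0, 0, 0],
    [0.4, 0, 0, 0, 0, 0, 0],
  ],
)

```text
time: 10.22
tool_pos: [445.8, 153.8, 196.4]
eef_rot: [0.748, -0.663, 0.0, 0.0]
force: [-0.4, -0.3, -0.3]
width: 34.6
gripper_force: 0.0
```

```bash
python3 - <<'E'
from h import *
print(bot.get_state()["tool_pos"],bot.get_state()["time"])
I,D=snap("top","top3"); meas(I)
y=np.array([-.116,.993])
for v in(208,214,220,226,230):
    g=np.flatnonzero(I[v,:448].min(1)>195); g=g[g>420]; print(v,g.max(),(ray("top",g.max()+.5,v,76)[:2]@y).round(1))
J,_=snap("side","side3")
a=cv2.resize(I[155:265,255:455],(600,330)); b=cv2.resize(J[180:270,250:450],(600,270))
cv2.imwrite("pics/c3.png",np.vstack([a,b])[:,:,::-1])
E
```

```text
[445.81942772 153.77261688 196.35331389] 10.2167
plate [ 486.5 -198.3] [ 90.1 149.1] 6.75 overhang 50.5 lane x 460.1
plate [573.1 -70.6] [89.6 99.4] 6.01 overhang -91.0 lane x 560.9
208 439 -328.7
214 440 -329.2
220 440 -327.0
226 441 -327.5
230 442 -328.8
```

View pics/c3.png

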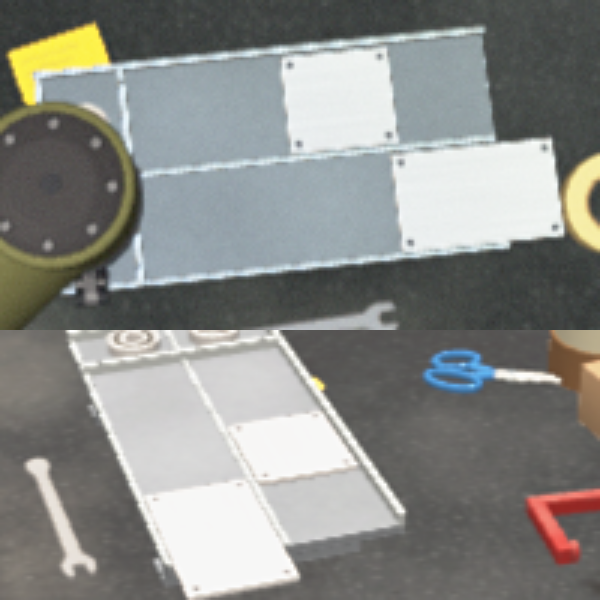

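The long plate lies flat and straight at yaw 6.75° with about 50 mm past the end, the short plate is unmoved, and the gripper is clear at z≈196.

```bash
python3 -c "
from station import bot
print(bot.finish_job())"
```

```text
the job is handed in; nothing more can be done
None
```

The long plate was pushed until about 50 mm (a third of its length) sticks out past the open end, flat and straight in its lane; the gripper is clear, the short plate is unmoved, and the job is handed in.

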